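# Clamp a brass bar in the sawing jig and hold it for the saw

## Robot

A 6-joint arm with a two-finger parallel gripper is mounted at the origin on the work surface. World frame = base frame: x ahead of the robot, y to its left, z up, the work surface at z = 0. Lengths are in m, angles in rad, forces in N, time in s.
With the tool pointing down it reaches from about 0.3 to 0.875 m from the base axis. Payload 6.4 kg.
Tool frame: the origin (TCP) lies midway between the tips of the shut fingers; the grasp point (between the pads) lies 19 mm behind it; z points along the fingers, y is the line along which they close (so a half turn about z gives the same grasp; the last joint's range is limited). The gripper opens to 85 mm and grips with 20 to 120 N. Pads are 22 mm wide; open, the fingers measure 114 mm over their backs; the gripper's body (76 mm by 85 mm) begins 54 mm behind the grasp point. The pads swing forward as they close: fully open they stand 13 mm farther back than shut.
Start: joints at [0.99, 0.181, 1.607, -0, 1.354, -0.206], TCP at [0.21, 0.535, 0.231] pointing down, gripper open.
Joint ranges: [-2.99, 2.99], [-0.89, 2.07], [0.3, 2.58], [-1.14, 4.28], [0, 2.63], [-3.12, 3.12]. Speed limits (rad/s): [2.57, 2.57, 3.01, 3.14, 3.14, 3.14].

## Interface

Orientations are given as a unit quaternion [w, x, y, z].
In Python, from bench import * gives the robot as it stands.
- The arm moves only by the tool play_rows, never from a script. Its argument "plan" is a list of rows, each a list of 3 entries, a list of its own where there are three numbers: the finger opening in mm, from 0 to 85.4, then the shift along the tool's x, y, z normalised to -1 to 1, where 1 is 40 cm, then the turn about the tool's z normalised to -1 to 1, where 1 is pi rad. A call has 1 to 10 rows; each row is the pose to reach, as a shift and turn from the pose commanded when the call began, along the tool's axes at that moment, turning the shorter way round; what a row does not reach only later rows make up. A row lasts 1/10 s, in which the tool goes at most 50 mm and 8.59 degrees, less where a joint would pass 70% of its speed; a pose out of reach is approached as far as the arm can. A call with a number of a shift or a turn outside -1 to 1 is refused whole. A call with a gripper value outside its range is refused whole. The fingers move at their own pace and stop on an object; the grip force is fixed at half the most. Time passes only in rows, so rows that repeat a pose let the fingers close. It gives the time, the measured TCP pose, the force, the opening and the grip force at its end, in the units of the state.
- get_obs(): the state, without advancing time (a new reading comes with each control period).
- camera(name): name is "scene" or "top"; returns a dict with "image" (480x640x3 uint8, red, green, blue), "range_z" (480x640 float32, m along the optical axis (not along the pixel's ray), 0 where there is no reading), "intrinsics" (3x3 intrinsics, pixels), "rvec" (rotation vector, rad) and "tvec" (3), from world to camera coordinates, as OpenCV has them. Camera axes: x right, y down, z forward; pixel columns grow to the right and rows downward; lengths in m; the calibration is good to about 2 mm. A picture is of the moment at which its call begins.
- hand_in(): hands the job in; it is judged then, once.
Trained networks look in a picture, given as the dict that the camera call returned (one of the last four; its "shot" number tells which), for a name from the list of things; names that differ only in an ending like _2 or _b are one class to them, and where a whole thing is asked for, a point or a joint stands for the part that bears it (a point fixed in the world has none). Each returns a list of dicts, best first, with "conf" (0 to 1); they miss things now and then, are a little off and sometimes report something else, mostly with a low value. They report only what shows in the picture. A call takes as long as a camera call.
- search_frame(picture, label): "rect" ([centre column, centre row, width, height] in pixels, round what is visible of it).
- masks_of(picture, label): "mask" (480x640 bool, what is visible of it) and "rect" ([centre column, centre row, width, height] in pixels, round what is visible of it).
The state is a dict: "time_s": time; "q": joint angles; "dq": joint speeds; "joint_efforts": joint torques, N m; "eef_pos": TCP position; "eef_rot": TCP orientation; "wrist_force": force on the tool from outside, world axes, zero at the start; "torque": the same for the moment, N m; "opening": opening from 0.0 (shut) to 1.0 (fully open); "grasp_force": force on a finger pad.
Only numpy, scipy, OpenCV 4.12 (cv2) and the standard library are available. Lean on these libraries where they do the work, as an engineer would, in place of code of your own. Each camera call takes 0.05 s, during which the arm holds its last target. There are 200 camera calls.

## Task

Lay the brass bar in the two slots of the wooden sawing jig and slide it lengthwise under the raised blue clamp lever until you feel it butt against the red end stop. Then press the lever's orange plate down onto it until the sprung toe is squeezed in about half way (some 5 of its 10 mm, sleeve edge on the green band), and finish while still holding it so, ready for someone to saw. Leave the steel bar and the other things on the bench where they are.

Things in the scene. Friction and masses are not known exactly. Their poses are not given: they have to be found in the camera images.
- brass_bar: the brass bar (yellow metal), square stock 14 x 14 mm, 280 mm long along its x, about 0.5 kg, lying on the bench; both ends alike. Origin: centre of its underside.
- jig: wooden sawing jig fixed to the bench: plywood board 18 thick, x -60 to +105, y -160 to +170 mm, with two slotted wooden blocks at y = -125 and +35 (24 long in y, 76 wide in x). A laid bar lies along the jig's y at x = 0, underside 40 above the bench. Between the blocks there is room for fingers. Blue lever post at x 60 to 90, y 64 to 106, 114 high. Origin: on the bench at x = y = 0; z up.
- slot_near_stop (a point): middle of the slot floor of the block at jig y = +35, 40 above the bench. Slots run along the jig's y, open upward, 19 wide at the floor, flared to 32 at the top, 12 deep. Beyond this block, at jig y = 65 to 105, a flat steel saddle (top at 39.5) carries the bar under the clamp's toe.
- slot_far (a point): middle of the slot floor of the other, like block, at jig y = -125, 40 above the bench
- stop: red steel end stop on the jig's board, 50 wide, 22 thick, 50 high, at jig x = 0 and jig y between 110 and 130, heading as the jig. Origin: at the lower edge (18 above the bench) of the middle of the face that the bar's end butts against. The bar comes from its -y side: a butted bar has its centre 140 mm from here along -y.
- clamp (a joint): angle of the blue spring-return clamp lever, rad: 0 raised (rest), growing as it is pressed; near 0.3 it is level and its toe meets the laid bar. Pivot along jig y at jig x = +70, y = +85, height 100; it reaches over the bar to jig -x. Toe 70, orange plate 195 mm from the pivot. Raised, it blocks lowering a bar at jig y over 70, but leaves 22 mm for sliding a laid bar in beneath it.
- toe (a joint): how far the sprung toe under the lever is squeezed in, m: 0 free to 0.010 bottomed; 1 mm takes about 3 mm of plate travel. A plunger in a steel sleeve; a green band on its stem enters the sleeve from 2.5 to 7.5 mm, red below. Downward force on the plate: 2 to 3 N until the toe meets the bar, 5 N as it begins to give, 8 N at 2.5 mm, 12 N at 5, 15 N at 7.5, 18 N bottomed
- plate (a point): middle of the top face of the orange press plate (50 along the lever, 44 wide, 10 thick) at the lever's free end; about 165 above the bench with the lever raised, 109 with it level, 95 with the toe half squeezed; its x axis runs along the lever towards the pivot
- toe_tip (a point): centre of the underside of the toe's rubber pad, 20 wide
- steel_bar: the other bar, dark steel, same size as the brass one; origin at the centre of its underside; leave alone
- hammer: hammer lying on the bench; leave alone
- screwdriver: screwdriver lying on the bench; leave alone
- jar: glass jar with steel cap, 68 wide, 90 high; leave alone
- plaster_block: white rounded block 160 x 75 x 60; leave alone
- offcut: wooden offcut 90 x 45 x 35; leave alone

How it is judged:
By the outcome, as a careful person would: the job done as asked, in the order asked, and still so for the second after the job is handed in, while the arm keeps its last pose, push and grip.
It also fails if it takes over 58 s, if anything falls off the work surface, if the arm or the gripper's body presses on something with over 40 N, if the wrist force passes 120 N, or if a joint passes its speed limit or range.

## Working session

There is one attempt and no reset: what is moved stays moved. The work goes in short steps, Python scripts to look and compute and a tool call to move; the robot and the scene stay as the last step left them, time stands still between calls to the robot, and variables do not carry over. Pictures are saved under pics/ and viewed, at most 10 in all, crops included, and the job is handed in when it is done.

Besides the shell and the picture viewer there is one more tool, called by a JSON object that holds its "fn" and its "kwargs". play_rows: Moves the arm, as the interface text tells. Its arguments: {"type":"object","properties":{"plan":{"type":"array","items":{"type":"array"}}},"required":["plan"]}

```bash
mkdir -p pics; ls
cat > h.py <<'E'
from bench import *
import numpy as np, cv2
def pts(c,mask):
    K=np.array(c["intrinsics"]);R=cv2.Rodrigues(np.array(c["rvec"],float))[0];t=np.array(c["tvec"],float).ravel()
    v,u=np.nonzero(mask&(c["range_z"]>0));z=c["range_z"][v,u]
    p=np.c_[(u-K[0,2])/K[0,0]*z,(v-K[1,2])/K[1,1]*z,z]
    return (p-t)@R
def proj(c,P):
    return cv2.projectPoints(np.array(P,float).reshape(-1,3),np.array(c["rvec"],float),np.array(c["tvec"],float),np.array(c["intrinsics"],float),None)[0].reshape(-1,2)
def save(c,n): cv2.imwrite("pics/"+n+".png",cv2.cvtColor(c["image"],cv2.COLOR_RGB2BGR))
E
python3 - <<'E'
from h import *
for n in ("top","scene"):
    c=camera(n); save(c,n+"0")
    R=cv2.Rodrigues(np.array(c["rvec"],float))[0]; print(n,"cam at",-R.T@np.array(c["tvec"],float).ravel())
    for l in ("brass_bar","steel_bar","jig","stop","clamp","plate","hammer","screwdriver","jar","plaster_block","offcut"):
        for m in masks_of(c,l)[:2]:
            p=pts(c,m["mask"]); 
            if len(p)<5: print(l,m["conf"],"few");continue
            (cx,w,a)=cv2.minAreaRect(p[:,:2].astype(np.float32))
            print(l,round(m["conf"],2),np.round(m["rect"]),"med",np.median(p,0).round(3),"z",np.percentile(p[:,2],[2,98]).round(3),"rect",np.round(cx,3),np.round(w,3),round(a,1))
o=get_obs();print(o["time_s"],o["eef_pos"],o["eef_rot"],o["opening"])
E
```

```text
pics
top cam at [ 0.31933497 -0.04235526  1.76611183]
brass_bar 0.62 [443. 231.  13.  97.] med [ 0.502 -0.379  0.012] z [-0.003  0.023] rect [ 0.5   -0.381] [0.02 0.28] 82.5
steel_bar 0.7 [392. 234.   7.  96.] med [ 0.489 -0.229  0.013] z [-0.001  0.022] rect [ 0.492 -0.23 ] [0.019 0.279] 86.7
steel_bar 0.59 [443. 232.  14.  93.] med [ 0.493 -0.378  0.013] z [0.    0.023] rect [ 0.5   -0.381] [0.02  0.279] 82.5
jig 0.81 [278. 188. 117.  79.] med [0.633 0.103 0.019] z [0.008 0.167] rect [0.606 0.108] [0.335 0.249] 79.7
stop 0.53 [236. 183.  10.  22.] med [0.636 0.215 0.067] z [0.034 0.077] rect [0.64  0.217] [0.024 0.05 ] 83.8
plate 0.77 [242. 192.  26.  71.] med [0.572 0.187 0.147] z [0.1   0.175] rect [0.606 0.198] [0.057 0.215] 84.0
hammer 0.85 [173. 249.  34.  89.] med [0.486 0.412 0.023] z [0.01  0.032] rect [0.458 0.418] [0.091 0.257] 86.0
screwdriver 0.91 [325. 270.  34.  11.] med [ 0.392 -0.033  0.022] z [0.004 0.032] rect [ 0.393 -0.032] [0.027 0.105] 12.8
screwdriver 0.17 [235. 181.  14.  22.] med [0.635 0.215 0.067] z [0.025 0.134] rect [0.635 0.209] [0.058 0.051] 61.9
jar 
[... 1300 characters left out ...]
 [349. 257.  34.  14.] med [ 0.399 -0.03   0.019] z [0.001 0.025] rect [ 0.384 -0.038] [0.055 0.112] 17.6
screwdriver 0.75 [364. 261.  65.  22.] med [ 0.395 -0.016  0.015] z [-0.004  0.025] rect [0.375 0.006] [0.062 0.206] 9.1
screwdriver 0.75 [480. 392.  38.  54.] med [0.668 0.435 0.065] z [0.002 0.091] rect [0.623 0.42 ] [0.128 0.064] 23.1
jar 0.75 [483. 390.  43.  54.] med [0.667 0.435 0.065] z [0.002 0.091] rect [0.61  0.424] [0.15  0.067] 13.6
plaster_block 0.71 [250. 200.  47.  39.] med [ 0.357 -0.414  0.049] z [0.006 0.06 ] rect [ 0.335 -0.431] [0.074 0.167] 85.1
1.2 [0.21048745 0.53510952 0.23129168] [-7.64365141e-06  1.86324230e-01  9.82488311e-01 -7.28284414e-06] 1.0008660644911682
```

Run:
```python
import cv2
a=cv2.imread("pics/top0.png")[120:320,130:530];b=cv2.imread("pics/scene0.png")[170:420,180:540]
cv2.imwrite("pics/v1.png",cv2.resize(a,None,fx=2,fy=2,interpolation=2));cv2.imwrite("pics/v2.png",cv2.resize(b,None,fx=2.2,fy=2.2,interpolation=2))
```

```text
(no output)
```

View pics/v1.png

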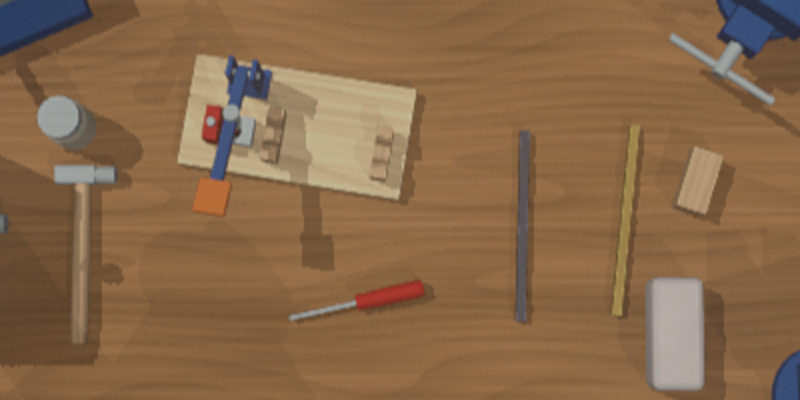

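View pics/v2.png

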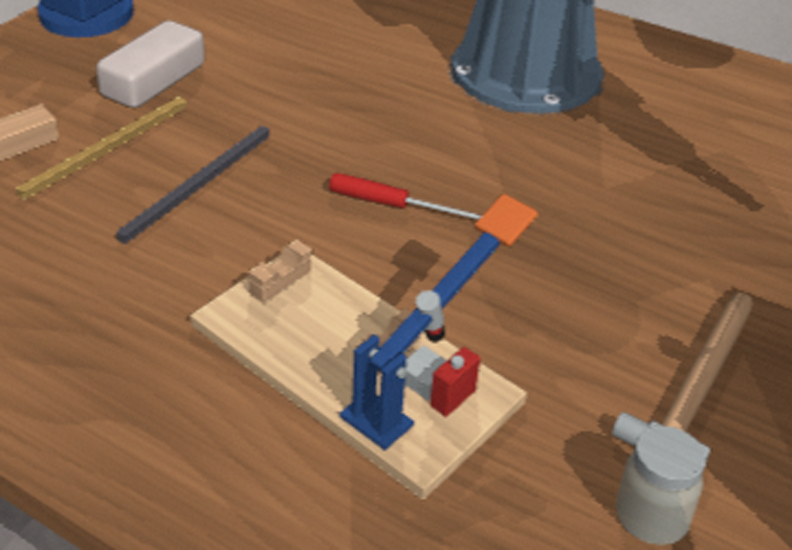

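The top view shows the brass bar at about (443,231), the dark steel bar at (392,234) and the jig at (278,188). The jig has the red stop on its left (+y) side and the lever post at the far (+x) side, with the orange plate overhanging toward the robot. The scene view agrees. Next I'll refine the poses.

```bash
cat >> h.py <<'E'
def ray(c,uv,h):
    K=np.array(c["intrinsics"]);R=cv2.Rodrigues(np.array(c["rvec"],float))[0];t=np.array(c["tvec"],float).ravel()
    uv=np.asarray(uv,float).reshape(-1,2); d=np.c_[(uv-K[[0,1],[2,2]])/K[[0,1],[0,1]],np.ones(len(uv))]@R; o=-R.T@t
    return (o+d*((h-o[2])/d[:,2])[:,None])[:,:2]
E
python3 - <<'E'
from h import *
c=camera("top"); im=c["image"]; s=camera("scene"); 
h=cv2.cvtColor(im,cv2.COLOR_RGB2HSV)
for n,(u,v) in dict(board=(310,185),bench=(300,240),brass=(443,231),bench2=(460,240),board2=(250,170)).items(): print(n,im[v,u],h[v,u])
# board
r=h.astype(int); m=((r[...,2]>185)&(r[...,0]<30)&(r[...,1]<125)).astype(np.uint8); box=np.zeros_like(m); box[140:230,210:345]=1; m&=box
n,l,st,_=cv2.connectedComponentsWithStats(m); k=1+st[1:,4].argmax(); print(st[k])
v,u=np.nonzero(l==k); w=ray(c,np.c_[u,v],.018).astype(np.float32); R=cv2.minAreaRect(w); print("board",R,cv2.boxPoints(R).round(4).tolist())
for cam,H in ((c,.014),(s,.014)):
    bm=[q for q in masks_of(cam,"brass_bar")][0]["mask"]
    hh=cv2.cvtColor(cam["image"],cv2.COLOR_RGB2HSV)
    v,u=np.nonzero(bm); w=ray(cam,np.c_[u,v],H).astype(np.float32);R=cv2.minAreaRect(w);e=np.linalg.svd(w-w.mean(0),full_matrices=False)[2][0]
    print("bar",R,w.mean(0),np.degrees(np.arctan(e[1]/e[0])))
# orange plate & stop & blocks from depth
z=pts(c,np.ones((480,640),bool)&(c["range_z"]>0)); print("valid",len(z))
for cam,nm in ((c,"top"),(s,"scene")):
    hh=cv2.cvtColor(cam["image"],cv2.COLOR_RGB2HSV).astype(int)
    om=(hh[...,0]>5)&(hh[...,0]<14)&(hh[...,1]>200)&(hh[...,2]>170)
    p=pts(cam,om); p=p[p[:,2]>.1]; print(nm,"plate",len(p),p.mean(0),cv2.minAreaRect(p[:,:2].astype(np.float32)))
E
```

```text
board [191 170 134] [ 19  76 191]
bench [144 105  68] [ 15 135 144]
brass [154 129  74] [ 21 132 154]
bench2 [133  99  65] [ 15 130 133]
board2 [72 73 90] [118  51  90]
[ 282  176   48   43 1089]
board ((0.6015477776527405, 0.01852521300315857), (0.15412816405296326, 0.10524524748325348), 80.2208023071289) [[0.5365999937057495, -0.048500001430511475], [0.6402999758720398, -0.06639999896287918], [0.6664999723434448, 0.08550000190734863], [0.5627999901771545, 0.10339999943971634]]
bar ((0.4995393753051758, -0.37868547439575195), (0.02071944624185562, 0.2779906988143921), 83.67112731933594) [ 0.49756306 -0.37877703] -7.279866
bar ((0.5065408945083618, -0.3672950863838196), (0.03712436184287071, 0.28826144337654114), 83.8123550415039) [ 0.5104446  -0.36880028] -6.8298454
valid 305943
top plate 0 [nan nan nan] ((0.0, 0.0), (0.0, 0.0), 0.0)
scene plate 0 [nan nan nan] ((0.0, 0.0), (0.0, 0.0), 0.0)<stdin>:19: RuntimeWarning: Mean of empty slice.
  ret = um.true_divide(
```

Run:
```python
from h import *
c=camera("top"); s=camera("scene")
h=cv2.cvtColor(c["image"],cv2.COLOR_RGB2HSV).astype(int)
m=((h[...,2]>160)&(h[...,0]<30)&(h[...,1]<115)&(h[...,1]>50)).astype(np.uint8); box=np.zeros_like(m); box[140:230,210:345]=1; m&=box
m=cv2.morphologyEx(m,cv2.MORPH_OPEN,np.ones((2,2),np.uint8))
v,u=np.nonzero(m); w=ray(c,np.c_[u,v],.018).astype(np.float32); R=cv2.minAreaRect(w); print("board",len(w),R)
th=-9.8
for cam,nm,(u0,v0,u1,v1) in ((c,"top",(200,130,350,240)),(s,"scene",(255,240,435,410))):
    hh=cv2.cvtColor(cam["image"],cv2.COLOR_RGB2HSV).astype(int)
    om=(hh[...,0]>=4)&(hh[...,0]<14)&(hh[...,1]>190)&(hh[...,2]>120); om[:v0]=0;om[v1:]=0;om[:,:u0]=0;om[:,u1:]=0
    p=pts(cam,om); p=p[p[:,2]>.1]; print(nm,"plate",len(p),p.mean(0) if len(p) else 0)
    ov=cv2.resize(cam["image"][v0:v1,u0:u1],None,fx=4,fy=4,interpolation=cv2.INTER_CUBIC)[...,::-1].copy()
    # jig guess from board rect centre: local (22.5,5)
    ctr=np.array(R[0]); a=np.radians(th); Rm=np.array([[np.cos(a),-np.sin(a)],[np.sin(a),np.cos(a)]]); o=ctr-Rm@[.0225,.005]
    def L(P,col):
        P=np.array(P,float)/1000; W=np.c_[P[:,:2]@Rm.T+o,P[:,2]]; q=(proj(cam,W)-[u0,v0]+.5)*4
        cv2.polylines(ov,[np.int32(np.round(q))],True,col,1)
    L([(-60,-160,18),(105,-160,18),(105,170,18),(-60,170,18)],(0,0,255))
    for y in(-125,35): L([(-38,y-12,52),(38,y-12,52),(38,y+12,52),(-38,y+12,52)],(255,0,0))
    L([(-25,110,68),(25,110,68),(25,132,68),(-25,132,68)],(255,255,0))
    L([(60,64,114),(90,64,114),(90,106,114),(60,106,114)],(0,255,0))
    if nm=="top": print("origin",o)
    cv2.imwrite(f"pics/ov_{nm}.png",ov)
```

```text
board 4173 ((0.6406590342521667, 0.09603652358055115), (0.3285776972770691, 0.16543549299240112), 79.93214416503906)
top plate 0 0
origin [0.61763631 0.0949392 ]
scene plate 0 0
```

View pics/ov_top.png

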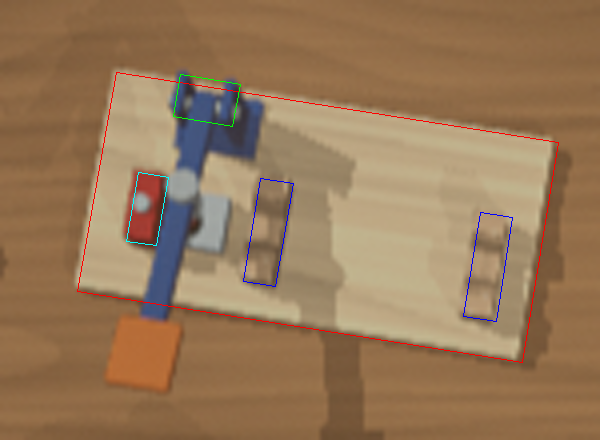

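The model overlay fits the board, blocks, stop and post to within about 2 mm. Jig origin is about (0.6176, 0.095) with heading about -9.9°. Next is a helper for the move numbers.

```bash
cat >> h.py <<'E'
from scipy.spatial.transform import Rotation as Ro
JO=np.array([.6176,.0949]);JT=-9.9
def jig(x,y):
    a=np.radians(JT);return JO+np.array([[np.cos(a),-np.sin(a)],[np.sin(a),np.cos(a)]])@[x,y]
def go(p,yaw,base=None):
    "normalised move to TCP p with tool-y at world yaw deg, from (pos,yaw) base or the measured pose"
    o=get_obs(); q=o["eef_rot"]; R=Ro.from_quat([q[1],q[2],q[3],q[0]]).as_matrix(); P=np.array(o["eef_pos"])
    y0=np.degrees(np.arctan2(R[1,1],R[0,1]))
    if base: P=np.array(base[0]);y0=base[1];a=np.radians(y0);R=np.array([[-np.sin(-a)*-1,np.cos(a),0],[-np.cos(a),np.sin(a),0],[0,0,-1]]).astype(float);R[:,0]=np.cross(R[:,1],R[:,2])
    d=(y0-yaw+180)%360-180
    return np.round(R.T@(np.array(p)-P)/.4,4).tolist(),round(d/180,4)
E
python3 - <<'E'
from h import *
print(go([.36,.06,.2],-20))
p=([.36,.06,.2],-20.)
print(go([.4995,-.38,.1],-96.9,p),go([.4995,-.38,.1],-96.9))
print(jig(0,-.08),jig(0,-.03),jig(-.114,.085))
E
```

```text
([-0.7826, -0.9685, 0.0783], np.float64(0.4918))
([-0.9144, 0.7039, 0.25], 0.4272) ([-1.5098, -1.8644, 0.3282], np.float64(0.919))
[0.60384567 0.01609125] [0.61244213 0.06534672] [0.51991151 0.19823421]
```

{"fn": "play_rows", "kwargs": {"plan": [[45,[-0.7826,-0.9685,0.0783],0.4918],[45,[-0.7826,-0.9685,0.0783],0.4918],[45,[-0.7826,-0.9685,0.0783],0.4918],[45,[-0.7826,-0.9685,0.0783],0.4918],[45,[-0.7826,-0.9685,0.0783],0.4918],[45,[-0.7826,-0.9685,0.0783],0.4918],[45,[-0.7826,-0.9685,0.0783],0.4918],[45,[-0.7826,-0.9685,0.0783],0.4918],[45,[-0.7826,-0.9685,0.0783],0.4918],[45,[-0.7826,-0.9685,0.0783],0.4918]]}}

```text
time_s: 2.5
eef_pos: [0.3603, 0.058, 0.2004]
eef_rot: [0.001, 0.808, 0.589, 0.001]
wrist_force: [0.9, 0.3, -0.5]
opening: 0.528
grasp_force: 0.0
```

Run:
```python
from h import *
print(get_obs()["eef_pos"],get_obs()["q"],go([.4995,-.38,.1],-96.9))
```

```text
[0.36034923 0.05798439 0.20037278] [-1.69203733e-01 -3.05166852e-01  2.13005237e+00  1.23944742e-04
  1.31480128e+00  1.40996570e-01] ([-0.9366, 0.6651, 0.2518], np.float64(0.4396))
```

{"fn": "play_rows", "kwargs": {"plan": [[45,[-0.93,0.67,0.25],0.435],[45,[-0.93,0.67,0.25],0.435],[45,[-0.93,0.67,0.25],0.435],[45,[-0.93,0.67,0.25],0.435],[45,[-0.93,0.67,0.25],0.435],[45,[-0.93,0.67,0.25],0.435],[45,[-0.93,0.67,0.25],0.435],[45,[-0.93,0.67,0.25],0.435],[45,[-0.93,0.67,0.25],0.435],[45,[-0.93,0.67,0.25],0.435]]}}

```text
time_s: 3.5
eef_pos: [0.5045, -0.3794, 0.0987]
eef_rot: [0.0, 0.999, -0.053, 0.0]
wrist_force: [-0.7, 0.3, -0.9]
opening: 0.529
grasp_force: 0.0
```

{"fn": "play_rows", "kwargs": {"plan": [[45,[0,0,0],0],[45,[0,0,0],0]]}}

```text
time_s: 3.7
eef_pos: [0.5039, -0.3747, 0.0994]
eef_rot: [-0.001, 0.999, -0.05, -0.0]
wrist_force: [-1.3, -1.0, 0.1]
opening: 0.526
grasp_force: 0.0
```

Run:
```python
from h import *
print(get_obs()["eef_pos"],get_obs()["q"],go([.4995,-.38,.004],-96.9))
c=camera("top"); save(c,"t1")
q=cv2.resize(c["image"][170:290,390:510],None,fx=5,fy=5,interpolation=cv2.INTER_CUBIC)[...,::-1]
cv2.imwrite("pics/g1.png",q)
```

```text
[ 0.50391759 -0.37466173  0.09944595] [-8.28164921e-01  4.36433143e-01  1.56432438e+00  2.58036408e-04
  1.14236972e+00  8.42152042e-01] ([-0.0094, 0.0147, 0.2386], np.float64(0.0066))
```

View pics/g1.png

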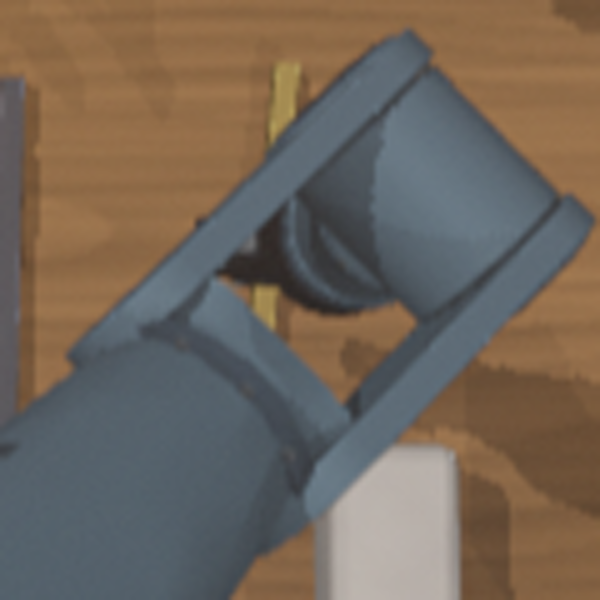

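The gripper is over the brass bar, which shows at crop (285,90) and (265,305). I'll descend and close.

{"fn": "play_rows", "kwargs": {"plan": [[45,[-0.0094,0.0147,0.08],0.0066],[45,[-0.0094,0.0147,0.16],0.0066],[45,[-0.0094,0.0147,0.21],0.0066],[45,[-0.0094,0.0147,0.236],0.0066],[45,[-0.0094,0.0147,0.236],0.0066],[10,[-0.0094,0.0147,0.236],0.0066],[10,[-0.0094,0.0147,0.236],0.0066],[10,[-0.0094,0.0147,0.236],0.0066],[10,[-0.0094,0.0147,0.236],0.0066],[10,[-0.0094,0.0147,0.236],0.0066]]}}

```text
time_s: 4.75
eef_pos: [0.501, -0.3814, 0.0076]
eef_rot: [0.001, 0.998, -0.06, 0.001]
wrist_force: [-0.2, 3.2, 6.3]
opening: 0.141
grasp_force: 59.0
```

{"fn": "play_rows", "kwargs": {"plan": [[5,[0,0,0],0],[5,[0,0,0],0],[5,[0,0,0],0]]}}

```text
time_s: 5.05
eef_pos: [0.501, -0.3814, 0.0076]
eef_rot: [0.001, 0.998, -0.06, 0.001]
wrist_force: [0.2, 2.4, 6.6]
opening: 0.132
grasp_force: 59.0
```

{"fn": "play_rows", "kwargs": {"plan": [[5,[0,0,-0.06],0],[5,[0,0,-0.15],0],[5,[0,0,-0.25],0],[5,[0,0,-0.35],0],[5,[0,0,-0.35],0],[5,[0,0,-0.35],0]]}}

```text
time_s: 5.65
eef_pos: [0.5001, -0.3808, 0.1463]
eef_rot: [0.001, 0.998, -0.06, 0.001]
wrist_force: [-0.7, 1.4, -5.7]
opening: 0.132
grasp_force: 59.7
```

Run:
```python
from h import *
o=get_obs();print(o["wrist_force"],o["torque"],o["opening"],go([.6038,.0161,.14],-9.9))
c=camera("scene")
m=masks_of(c,"brass_bar"); print([(x["conf"],x["rect"]) for x in m])
if m:
    p=pts(c,m[0]["mask"]);print(np.percentile(p,[5,50,95],axis=0).round(3))
q=cv2.resize(c["image"][100:300,140:400],None,fx=3,fy=3,interpolation=cv2.INTER_CUBIC)[...,::-1]
cv2.imwrite("pics/g2.png",q)
```

```text
[-0.7320896   1.43525322 -5.67953417] [ 0.0271327   0.05688595 -0.05874746] 0.1320953112163308 ([0.1379, -1.0163, 0.0147], np.float64(-0.4834))
[(0.81, [222.2, 196.9, 81.4, 39.2])]
[[ 0.379 -0.396  0.138]
 [ 0.532 -0.378  0.147]
 [ 0.629 -0.359  0.152]]
```

View pics/g2.png

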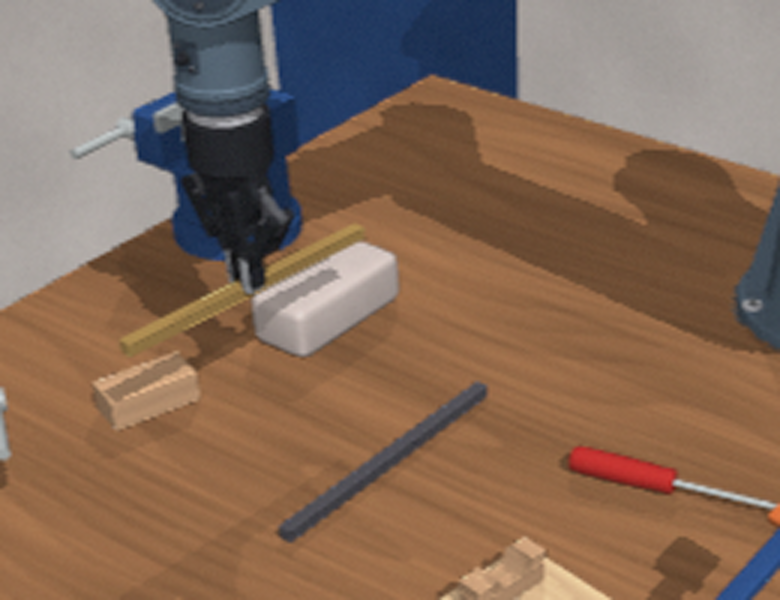

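The bar is held level at its middle; underside is about 8 mm below the TCP. Nothing else has moved. I'll carry it to above the slots.

{"fn": "play_rows", "kwargs": {"plan": [[5,[0.135,-0.98,0.03],-0.4834],[5,[0.135,-0.98,0.03],-0.4834],[5,[0.135,-0.98,0.03],-0.4834],[5,[0.135,-0.98,0.03],-0.4834],[5,[0.135,-0.98,0.03],-0.4834],[5,[0.135,-0.98,0.03],-0.4834],[5,[0.135,-0.98,0.03],-0.4834],[5,[0.135,-0.98,0.03],-0.4834],[5,[0.135,-0.98,0.03],-0.4834],[5,[0.135,-0.98,0.03],-0.4834]]}}

```text
time_s: 6.75
eef_pos: [0.599, 0.0045, 0.1304]
eef_rot: [-0.002, 0.768, 0.64, -0.002]
wrist_force: [-0.1, -1.7, -4.4]
opening: 0.137
grasp_force: 60.0
```

{"fn": "play_rows", "kwargs": {"plan": [[5,[0,0,0],0],[5,[0,0,0],0],[5,[0,0,0],0]]}}

```text
time_s: 7.05
eef_pos: [0.6001, 0.0017, 0.1325]
eef_rot: [-0.001, 0.773, 0.635, -0.001]
wrist_force: [0.8, -0.7, -4.2]
opening: 0.135
grasp_force: 59.9
```

Run:
```python
from h import *
t=jig(0,-.083); print(get_obs()["eef_pos"],go([*t,.09],-9.9))
c=camera("top")
for cam in (c,camera("scene")):
  m=masks_of(cam,"brass_bar"); 
  for x in m[:1]:
    p=pts(cam,x["mask"]);z=np.median(p[:,2]);k=p[abs(p[:,2]-z)<.02];w=k[:,:2];e=np.linalg.svd(w-w.mean(0),full_matrices=False)[2][0]
    print(x["conf"],x["rect"],"z",np.percentile(k[:,2],[5,50,95]),"ang",np.degrees(np.arctan2(e[1],e[0]))%180)
    a=np.radians(JT);J=(w-JO)@np.array([[np.cos(a),-np.sin(a)],[np.sin(a),np.cos(a)]])
    for lo in np.arange(-.25,.1,.05):
        s=(J[:,1]>lo)&(J[:,1]<lo+.05)
        if s.sum()>5: print(round(lo,2),s.sum(),"jx",np.median(J[s,0]).round(4),"z",np.median(k[s,2]).round(4))
    print("jy range",np.percentile(J[:,1],[1,99]))
```

```text
[0.60008702 0.00170401 0.13250174] ([0.0296, 0.0026, 0.1062], np.float64(-0.0071))
0.86 [311.4, 191.5, 101.9, 23.6] z [0.13074586 0.13805336 0.14499412] ang 78.66315378167495
-0.25 73 jx -0.0048 z 0.1382
-0.2 99 jx -0.0039 z 0.1379
-0.05 41 jx -0.0005 z 0.1388
-0.0 56 jx 0.0013 z 0.1371
jy range [-0.23329153  0.03854537]
```

{"fn": "play_rows", "kwargs": {"plan": [[5,[0.03,0.003,0.0],-0.0071],[5,[0.03,0.003,0.07],-0.0071],[5,[0.03,0.003,0.12],-0.0071],[5,[0.03,0.003,0.15],-0.0071],[5,[0.03,0.003,0.17],-0.0071],[5,[0.03,0.003,0.18],-0.0071],[5,[0.03,0.003,0.19],-0.0071],[5,[0.03,0.003,0.195],-0.0071],[5,[0.03,0.003,0.195],-0.0071]]}}

```text
time_s: 8.15
eef_pos: [0.6045, 0.0135, 0.0559]
eef_rot: [0.0, 0.764, 0.645, 0.0]
wrist_force: [-0.1, 0.4, -4.1]
opening: 0.139
grasp_force: 59.9
```

Run:
```python
from h import *
o=get_obs();print(o["wrist_force"],o["torque"],o["eef_pos"],go([*jig(0,-.083),.048],-9.9))
c=camera("scene");m=masks_of(c,"brass_bar");print([(x["conf"],x["rect"]) for x in m])
q=cv2.resize(c["image"][220:420,260:460],None,fx=3,fy=3,interpolation=cv2.INTER_CUBIC)[...,::-1]
cv2.imwrite("pics/g3.png",q)
```

```text
[-0.06167055  0.39878862 -4.10654297] [0.012727   0.00684658 0.02000558] [0.60447763 0.01347988 0.05588872] ([-0.0013, -0.0027, 0.0197], np.float64(0.0012))
[(0.9, [319.0, 294.9, 81.3, 48.4]), (0.43, [186.9, 230.6, 36.9, 23.9])]
```

View pics/g3.png

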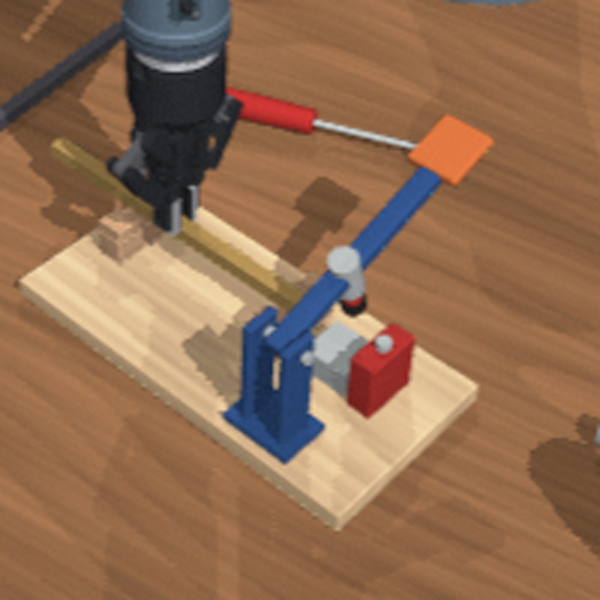

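The bar lies in both slots with its end short of the lever and no side load (force is -4 N, its own weight). I'll lower it to the floor.

{"fn": "play_rows", "kwargs": {"plan": [[5,[0,-0.002,0.005],0],[5,[0,-0.002,0.01],0],[5,[0,-0.002,0.014],0],[5,[0,-0.002,0.017],0],[5,[0,-0.002,0.017],0]]}}

```text
time_s: 8.75
eef_pos: [0.6032, 0.0137, 0.0485]
eef_rot: [-0.0, 0.764, 0.645, -0.0]
wrist_force: [0.4, -0.3, -4.9]
opening: 0.137
grasp_force: 59.9
```

{"fn": "play_rows", "kwargs": {"plan": [[5,[0,0,0.002],0],[5,[0,0,0.004],0],[5,[0,0,0.004],0]]}}

```text
time_s: 9.05
eef_pos: [0.6035, 0.0137, 0.0477]
eef_rot: [0.0, 0.764, 0.645, 0.0]
wrist_force: [-2.6, 0.8, 0.6]
opening: 0.139
grasp_force: 60.5
```

{"fn": "play_rows", "kwargs": {"plan": [[5,[0.02,0,-0.001],0],[5,[0.045,0,-0.001],0],[5,[0.07,0,-0.001],0],[5,[0.09,0,-0.001],0],[5,[0.1,0,-0.001],0],[5,[0.11,0,-0.001],0],[5,[0.115,0,-0.001],0],[5,[0.115,0,-0.001],0]]}}

```text
time_s: 9.85
eef_pos: [0.6113, 0.0595, 0.0477]
eef_rot: [-0.0, 0.764, 0.645, 0.0]
wrist_force: [0.2, 1.0, -1.9]
opening: 0.14
grasp_force: 60.4
```

Run:
```python
from h import *
o=get_obs();print(o["wrist_force"],o["eef_pos"],go([*jig(0,-.03),.0477],-9.9))
```

```text
[ 0.24672321  0.97952348 -1.92836455] [0.61134697 0.05950385 0.04768152] ([0.0149, 0.0002, -0.0], np.float64(0.0012))
```

{"fn": "play_rows", "kwargs": {"plan": [[5,[0.005,0,0],0],[5,[0.01,0,0],0],[5,[0.012,0,0],0],[5,[0.012,0,0],0]]}}

```text
time_s: 10.25
eef_pos: [0.6121, 0.0637, 0.0477]
eef_rot: [0.0, 0.764, 0.645, 0.0]
wrist_force: [-0.5, -2.1, -0.1]
opening: 0.135
grasp_force: 60.5
```

{"fn": "play_rows", "kwargs": {"plan": [[5,[0.002,0,0],0],[5,[0.004,0,0],0],[5,[0.005,0,0],0],[5,[0.005,0,0],0]]}}

```text
time_s: 10.65
eef_pos: [0.6124, 0.0657, 0.0477]
eef_rot: [0.0, 0.764, 0.645, 0.0]
wrist_force: [-0.3, -2.7, 1.4]
opening: 0.136
grasp_force: 60.5
```

{"fn": "play_rows", "kwargs": {"plan": [[5,[0.002,0,0],0],[5,[0.004,0,0],0],[5,[0.005,0,0],0],[5,[0.005,0,0],0]]}}

```text
time_s: 11.05
eef_pos: [0.6127, 0.0678, 0.0477]
eef_rot: [0.0, 0.764, 0.645, 0.0]
wrist_force: [-0.4, -3.3, 1.1]
opening: 0.138
grasp_force: 60.6
```

{"fn": "play_rows", "kwargs": {"plan": [[5,[0.0025,0,0],0],[5,[0.004,0,0],0],[5,[0.004,0,0],0]]}}

```text
time_s: 11.35
eef_pos: [0.613, 0.0694, 0.0477]
eef_rot: [0.0, 0.764, 0.645, 0.0]
wrist_force: [-0.1, -3.9, 1.3]
opening: 0.133
grasp_force: 60.7
```

{"fn": "play_rows", "kwargs": {"plan": [[5,[0.0025,0,0],0],[5,[0.004,0,0],0],[5,[0.004,0,0],0]]}}

```text
time_s: 11.65
eef_pos: [0.6133, 0.0709, 0.0477]
eef_rot: [0.0, 0.764, 0.645, 0.0]
wrist_force: [-0.7, -3.4, 1.7]
opening: 0.136
grasp_force: 60.8
```

Run:
```python
from h import *
o=get_obs();print(o["wrist_force"],o["torque"],o["eef_pos"])
for n in("top","scene"):
  cam=camera(n);m=masks_of(cam,"brass_bar")
  if m:
    v,u=np.nonzero(m[0]["mask"]);w=ray(cam,np.c_[u,v],.054);a=np.radians(JT);J=(w-JO)@np.array([[np.cos(a),-np.sin(a)],[np.sin(a),np.cos(a)]])
    print(n,m[0]["conf"],"jy",np.percentile(J[:,1],[0,1,99,100]).round(4),"jx med",np.median(J[:,0]).round(4))
```

```text
[-0.74161886 -3.35044834  1.73477341] [-0.56325724  0.09533193  0.02085812] [0.6133143  0.0709418  0.04769186]
top 0.6 jy [-0.1649 -0.164   0.0501  0.051 ] jx med -0.0009
scene 0.64 jy [-0.1601 -0.1564  0.1075  0.1095] jx med 0.0069
```

{"fn": "play_rows", "kwargs": {"plan": [[5,[0.0025,0,0],0],[5,[0.005,0,0],0],[5,[0.005,0,0],0]]}}

```text
time_s: 12.15
eef_pos: [0.6133, 0.0711, 0.0477]
eef_rot: [0.001, 0.764, 0.645, -0.001]
wrist_force: [-2.7, -9.8, 3.5]
opening: 0.139
grasp_force: 61.0
```

{"fn": "play_rows", "kwargs": {"plan": [[5,[0.0025,0,0],0],[5,[0.005,0,0],0],[5,[0.005,0,0],0]]}}

```text
time_s: 12.45
eef_pos: [0.6134, 0.0712, 0.0477]
eef_rot: [0.001, 0.764, 0.645, -0.002]
wrist_force: [-4.0, -17.1, 5.2]
opening: 0.134
grasp_force: 61.1
```

Run:
```python
from h import *
c=camera("scene"); o=get_obs();print(o["wrist_force"],o["eef_pos"])
t=camera("top")
a=cv2.resize(c["image"][290:380,320:420],None,fx=6,fy=6,interpolation=cv2.INTER_CUBIC)[:,:600,::-1]
cv2.imwrite("pics/g4.png",a)
hh=cv2.cvtColor(t["image"],cv2.COLOR_RGB2HSV).astype(int); rm=((hh[...,0]<6)|(hh[...,0]>174))&(hh[...,1]>150)&(hh[...,2]>90); rm[:160]=0; rm[210:]=0; rm[:,:220]=0; rm[:,260:]=0
v,u=np.nonzero(rm); w=ray(t,np.c_[u,v],.068); A=np.radians(JT);J=(w-JO)@np.array([[np.cos(A),-np.sin(A)],[np.sin(A),np.cos(A)]])
print(len(w),np.percentile(J,[1,50,99],axis=0))
```

```text
[ -4.54738775 -16.88276327   5.33360998] [0.61335078 0.07120772 0.04765102]
97 [[-0.02386223  0.11286733]
 [-0.00577619  0.12226795]
 [ 0.02502764  0.13356368]]
```

View pics/g4.png

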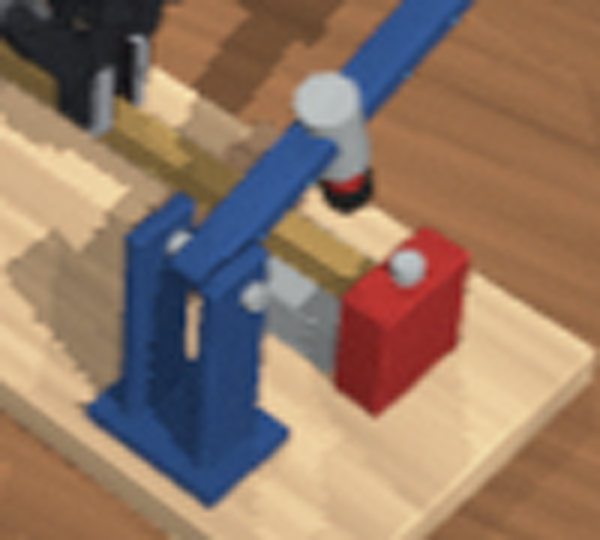

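The scene crop shows the brass bar end meeting the red stop at about (350,285). Force has climbed to 17 N with no further advance, so it is butted. I'll ease off a little, release and rise.

{"fn": "play_rows", "kwargs": {"plan": [[5,[-0.004,0,0],0],[5,[-0.004,0,0],0],[40,[-0.004,0,0],0],[40,[-0.004,0,0],0],[40,[-0.004,0,0],0],[40,[-0.004,0,0],0],[40,[-0.004,0,-0.1],0],[40,[-0.004,0,-0.22],0],[40,[-0.004,0,-0.34],0],[40,[-0.004,0,-0.45],0]]}}

```text
time_s: 13.55
eef_pos: [0.6136, 0.0737, 0.2299]
eef_rot: [0.0, 0.764, 0.645, 0.0]
wrist_force: [0.7, 0.4, -0.4]
opening: 0.47
grasp_force: 0.0
```

Run:
```python
from h import *
o=get_obs();print(o["eef_pos"],o["wrist_force"])
A=np.radians(JT);M=np.array([[np.cos(A),-np.sin(A)],[np.sin(A),np.cos(A)]])
for n in("top","scene"):
  cam=camera(n);h=cv2.cvtColor(cam["image"],cv2.COLOR_RGB2HSV).astype(int)
  for q in masks_of(cam,"plate")[:1]:
    x,y,w,hh=q["rect"]; P=pts(cam,q["mask"]); J=(P[:,:2]-JO)@M; s=(J[:,0]<-.085)&(J[:,0]>-.17)&(P[:,2]>.12)
    print(n,"plate",q["conf"],s.sum(),"jig mean",J[s].mean(0).round(4),"z",P[s,2].mean().round(4),"jx rng",np.percentile(J[s],[2,98],axis=0).round(3).tolist())
  m=masks_of(cam,"brass_bar")
  if m:
    v,u=np.nonzero(m[0]["mask"]);w=ray(cam,np.c_[u,v],.054);J=(w-JO)@M
    print(n,m[0]["conf"],"bar jy",np.percentile(J[:,1],[0,1,99,100]).round(4),"jx med",np.median(J[:,0]).round(4))
t=jig(-.116,.085); print("plate target",t,go([*t,.225],-9.9))
```

```text
[0.61361055 0.07371455 0.22992745] [ 0.72846236  0.4262483  -0.35975164]
top plate 0.61 35 jig mean [-0.1241  0.1061] z 0.169 jx rng [[-0.137, 0.101], [-0.107, 0.11]]
top 0.82 bar jy [-0.1649 -0.1621  0.0777  0.0804] jx med -0.0008
scene plate 0.6 408 jig mean [-0.1102  0.0924] z 0.1632 jx rng [[-0.135, 0.07], [-0.087, 0.112]]
scene 0.65 bar jy [-0.1601 -0.1553  0.1054  0.1077] jx med 0.0058
plate target [0.51794129 0.19857807] ([0.2684, -0.2859, 0.0032], np.float64(0.0013))
```

Run:
```python
from h import *
print(go([*jig(-.115,.088),.2],-9.9))
```

```text
([0.2759, -0.2832, 0.0657], np.float64(0.0013))
```

{"fn": "play_rows", "kwargs": {"plan": [[0,[0.276,-0.283,0],0],[0,[0.276,-0.283,0],0],[0,[0.276,-0.283,0],0],[0,[0.276,-0.283,0],0],[0,[0.276,-0.283,0.05],0],[0,[0.276,-0.283,0.1],0],[0,[0.276,-0.283,0.12],0],[0,[0.276,-0.283,0.12],0],[0,[0.276,-0.283,0.12],0]]}}

```text
time_s: 14.75
eef_pos: [0.5208, 0.2008, 0.1795]
eef_rot: [-0.0, 0.764, 0.645, -0.0]
wrist_force: [0.9, -0.1, 0.1]
opening: -0.003
grasp_force: 0.0
```

Run:
```python
from h import *
o=get_obs();print(o["eef_pos"],o["wrist_force"],o["opening"],go([*jig(-.124,.088),.112],-9.9))
c=camera("scene")
a=cv2.resize(c["image"][180:380,320:480],None,fx=3.5,fy=3,interpolation=cv2.INTER_CUBIC)[...,::-1]
a=cv2.resize(c["image"][180:380,320:480],None,fx=3,fy=3,interpolation=cv2.INTER_CUBIC)[...,::-1]
cv2.imwrite("pics/g5.png",a)
```

```text
[0.52080724 0.20077553 0.17946255] [ 0.87924666 -0.08714382  0.09541612] -0.0025808220121503085 ([0.001, -0.026, 0.1687], np.float64(0.001))
```

View pics/g5.png

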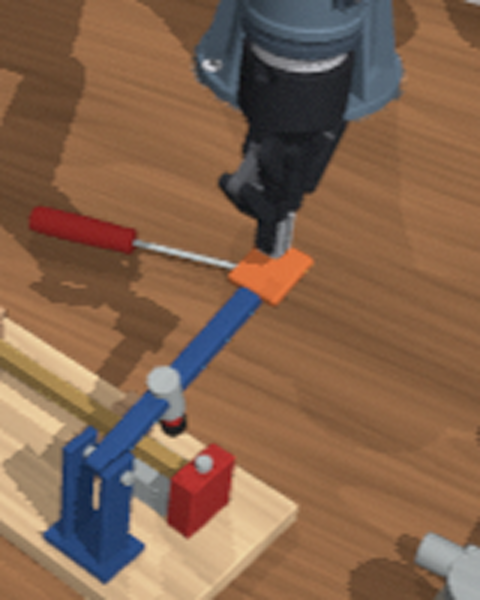

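The closed fingertips are above the orange plate, at about (275,252) in the crop with the plate centred near (271,275). The red of the free toe is visible. I'll press down to just before contact with the bar.

{"fn": "play_rows", "kwargs": {"plan": [[0,[0.008,0,0.02],0],[0,[0.008,0,0.04],0],[0,[0.008,-0.003,0.06],0],[0,[0.008,-0.006,0.085],0],[0,[0.008,-0.009,0.11],0],[0,[0.008,-0.011,0.135],0],[0,[0.008,-0.012,0.15],0],[0,[0.008,-0.012,0.16],0],[0,[0.008,-0.012,0.165],0],[0,[0.008,-0.012,0.165],0]]}}

```text
time_s: 15.8
eef_pos: [0.5162, 0.205, 0.1134]
eef_rot: [-0.0, 0.764, 0.645, -0.0]
wrist_force: [-2.1, -1.0, 2.2]
opening: 0.001
grasp_force: 1.4
```

Now down to about z = 0.100, then check the force.

{"fn": "play_rows", "kwargs": {"plan": [[0,[0,0,0.01],0],[0,[0,0,0.02],0],[0,[0,0,0.03],0],[0,[0,0,0.033],0],[0,[0,0,0.033],0]]}}

```text
time_s: 16.3
eef_pos: [0.5169, 0.2051, 0.1011]
eef_rot: [0.0, 0.764, 0.645, 0.0]
wrist_force: [-3.8, -0.3, 9.6]
opening: 0.002
grasp_force: 4.7
```

{"fn": "play_rows", "kwargs": {"plan": [[0,[0,0,0.006],0],[0,[0,0,0.012],0],[0,[0,0,0.012],0],[0,[0,0,0.012],0]]}}

```text
time_s: 16.7
eef_pos: [0.5169, 0.2051, 0.0967]
eef_rot: [0.0, 0.764, 0.645, 0.001]
wrist_force: [-5.4, -0.8, 11.3]
opening: 0.002
grasp_force: 5.6
```

Run:
```python
from h import *
F=[]
for i in range(8):
    c=camera("scene");F.append(get_obs()["wrist_force"])
print(np.mean(F,0),np.std(F,0),get_obs()["eef_pos"])
K=np.array(c["intrinsics"]);print(K[0,0])
u,v=proj(c,[*jig(0,.085),.062])[0];print(u,v)
u,v=int(u),int(v)
cv2.imwrite("pics/g6.png",cv2.resize(c["image"][v-50:v+50,u-60:u+60],None,fx=6,fy=6,interpolation=cv2.INTER_CUBIC)[...,::-1])
```

```text
[-4.59487691 -0.43203014 10.75476702] [0.35729337 0.24520255 0.32959977] [0.51696506 0.20514023 0.09677721]
507.4800066156688
372.80589921021397 326.804247094685
```

View pics/g6.png

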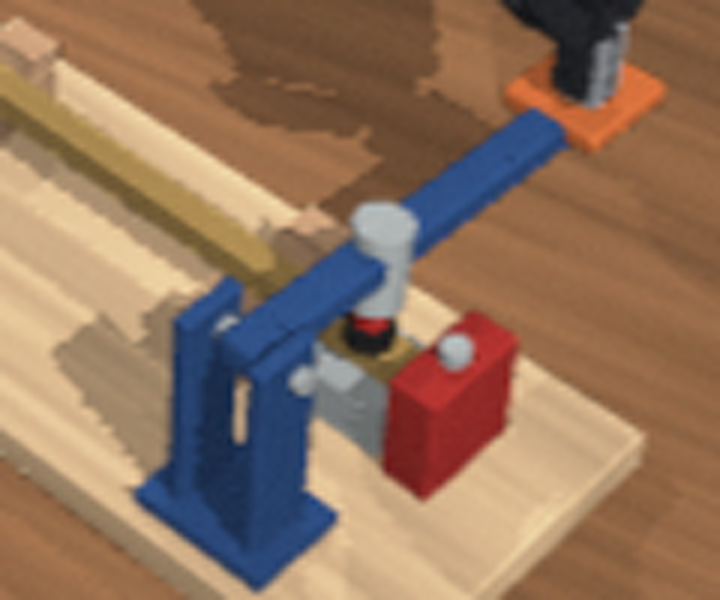

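The toe sits on the bar under the lever, and the bar still meets the red stop at about (395,375). The estimated squeeze is about 4.3 mm, so I'll go roughly 1.6 mm lower.

{"fn": "play_rows", "kwargs": {"plan": [[0,[0,0,0.002],0],[0,[0,0,0.0045],0],[0,[0,0,0.0045],0],[0,[0,0,0.0045],0]]}}

```text
time_s: 17.5
eef_pos: [0.517, 0.2051, 0.0951]
eef_rot: [0.0, 0.764, 0.645, 0.001]
wrist_force: [-5.3, -1.0, 12.9]
opening: 0.001
grasp_force: 6.2
```

Run:
```python
from h import *
F=[]
for i in range(8):
    c=camera("scene");F.append(get_obs()["wrist_force"])
o=get_obs();print(np.mean(F,0),o["eef_pos"],o["time_s"])
A=np.radians(JT);M=np.array([[np.cos(A),-np.sin(A)],[np.sin(A),np.cos(A)]]);print((np.array(o["eef_pos"][:2])-JO)@M)
m=masks_of(c,"brass_bar")[0]["mask"];v,u=np.nonzero(m);w=(ray(c,np.c_[u,v],.054)-JO)@M;print(w[:,1].min(),w[:,1].max())
```

```text
[-5.05094198 -0.78866761 12.05493169] [0.51702732 0.20512283 0.09514446] 17.9
[-0.1180256   0.09129017]
-0.16102499451513863 0.1115812656730543
```

Mean force is 12.05 N and the plate is at 95.1 mm; both correspond to about 5 mm of squeeze. Handing in.

```bash
python3 -c "
from bench import *
print(hand_in())"
```

```text
the job is handed in; nothing more can be done
None
```

I handed the job in at about 18 s: the brass bar lies in both slots butted against the red stop (felt at 17 N), and the arm is still pressing the plate with 12 N at 95 mm, which by the figures you gave is about 5 mm of toe squeeze; I judged that from force and height, not by seeing the green band.

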